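Clamp down the lid of the tea stall's pressure pot

ROBOT

A 6-joint arm with a two-finger parallel gripper is mounted at the origin on the work surface. World frame = base frame: x ahead of the robot, y to its left, z up, the work surface at z = 0. Lengths are in m, angles in rad, forces in N, time in s.
With the tool pointing down it reaches from about 0.325 to 0.775 m from the base axis. Payload 5.5 kg.
Tool frame: the origin (TCP) lies between the finger pads; the fingertips stand 8 mm ahead of it and the grasp point (between the pads) lies 11 mm behind it (tcp_to_tips is the distance from the TCP to the fingertips, in m); z points along the fingers, y is the line along which they close (so a half turn about z gives the same grasp; the last joint's range is limited). The gripper opens to 88 mm and grips with 3 to 60 N. Pads are 20 mm wide; open, the fingers measure 115 mm over their backs; the gripper's body (75 mm by 178 mm) begins 61 mm behind the grasp point.
Start: joints at [1.28, 0.091, 1.231, -0, 1.82, -0.057], TCP at [0.139, 0.584, 0.231] pointing down, gripper open.
Joint ranges: [-2.87, 2.87], [-0.86, 2.18], [0.17, 2.46], [-1.51, 4.65], [0.06, 2.69], [-2.65, 2.65]. Speed limits (rad/s): [2.57, 2.57, 3.01, 3.14, 3.14, 3.14].

INTERFACE

Orientations are given as a unit quaternion [w, x, y, z].
In Python, from bench import * gives the robot as it stands. Calls block until the motion is done:
- move_to(position, orientation): joint-space move of the TCP to a pose.
- move_l(position, speed=0.15, orientation=None): straight line of the TCP; orientation=None keeps the orientation; speed is the mean speed in m/s.
- movej(angles): joint-space move.
- gripper_open() and close(): open the fingers fully, or close them until they stop; the grip force is fixed at half the most.
- hold(seconds).
- inverse_kinematics(position, orientation): joint angles nearest the present ones, or None.
- state(): the state.
- get_image(name): name is "scene" or "side" or "wrist"; returns a dict with "frame" (480x640x3 uint8, blue, green, red), "depth" (480x640 float32, m along the optical axis (not along the pixel's ray), 0 where there is no reading), "camera_matrix" (3x3 intrinsics, pixels), "view" (4x4, takes a point from world to camera coordinates). Camera axes: x right, y up, looking along -z (the intrinsics and any distortion apply to the point x, -y, -z); pixel columns grow to the right and rows downward; lengths in m; the calibration is good to about 2 mm. A picture is of the moment at which its call begins.
A pose or a line that the arm cannot do raises IKError and nothing moves.
- job_done(): hands the job in; it is judged then, once.
The state is a dict: "time": time; "joint_pos": joint angles; "dq": joint speeds; "joint_torque": joint torques, N m; "ee_pos": TCP position; "ee_rot": TCP orientation; "ft_force": force on the tool from outside, world axes, zero at the start; "moment": the same for the moment, N m; "finger_gap": finger opening in m; "finger_force": force on a finger pad.
Only numpy, scipy, OpenCV 4.12 (cv2) and the standard library are available. Lean on these libraries where they do the work, as an engineer would, in place of code of your own. Each camera call takes 0.05 s, during which the arm holds its last target. There are 200 camera calls.

TASK

Shut the pressure pot for the fire: swing the clamp bar over the lid until its far end is fully home in the slotted catch, then wind the star wheel clockwise until the pad holds the lid down firmly hand-tight, without over-tightening it and crushing the gasket. Leave the bar home and the wheel tight, let go, and leave the cups, the mug and the jar where they stand.

Things in the scene. Friction and masses are not known exactly. Their poses are not given: they have to be found in the camera images.
- pot: Aluminium pressure pot, 200 mm across, 135 mm high, fixed; origin at the centre of its foot on the planks. Its x axis points from the clamp's hinge post to the slotted catch. Two loop handles at +y and -y.
- lid: Loose domed aluminium lid, 195 mm across, 0.9 kg, with a flat round boss in the middle and a small brass valve; it already lies on the pot's mouth on its rubber gasket and needs no handling. Origin at the centre of its underside.
- hinge (a point): Upright hinge pin of the clamp bar, at the bar's mid-height, 115 mm from the pot's centre on its -x side. The pin's cap rises 23 mm above this point.
- catch (a point): Middle of the C-shaped steel catch, 230 mm from the hinge pin, where the bar lies when home; open towards the pot's +y side. Its jaws are 24 mm wide along the bar, reach 20 mm to the pot's +y side and 18 mm above and below this point. With the bar home the tongue sticks out 53 mm beyond the jaws.
- bar (a joint): Level steel clamp bar, 30 mm wide, 16 mm thick, about 215 mm above the planks. 0 rad = home in the catch, across the middle of the lid; positive = swung out about the hinge pin, anticlockwise seen from above (pot's +y side). Starts 0.8 to 1.15 rad out. Takes about 4 N at the tongue to swing, stays where it is left, stops dead at home.
- bar_tongue (a point): Point in the bar's free end (tongue), 268 mm from the hinge pin, on the bar's centre line at half its thickness; the rounded end is 27 mm farther out. x axis along the bar away from the hinge.
- star_hub (a point): Centre of the star wheel's hub, on the upright screw axis at the spokes' mid-height, 115 mm from the hinge pin along the bar, always 38 to 57 mm above the bar's mid-height. Hub 44 mm across, rising 24 mm above this point. Level dark steel wheel: five straight round spokes 12 mm thick, equally spaced, ending in 18 mm balls 79 mm from the axis; no rim.
- star_spoke (a point): Point on the centre line of one of the five spokes, 60 mm from the axis; the others at 72 degree steps. Clockwise seen from above winds the screw down, 20 mm a turn; from the start a quarter to three quarters of a turn brings the pad onto the lid, never the same. The wheel stays where it is left. Clockwise pushes on spokes on the catch side of the hub also keep the bar home.
- foot: Spindle with the round rubber pad, 44 mm across, at its foot; does not turn. Origin on the screw axis at spoke height. Push square to a spoke, 60 mm from the axis: about 8 N runs the screw down; once the pad bears, the push climbs steeply within a twentieth of a turn. 11 to 14 N is firmly hand-tight, under 10 N still loose, 18 N or more crushes the gasket.
- cup_a: Clay cup, 74 mm across, 62 mm high, a bystander; origin at its foot.
- cup_b: Clay cup of the same kind, a bystander.
- mug: Aluminium mug, 90 mm across, 95 mm high, a bystander; origin at its foot.
- jar: Biscuit jar, 100 mm across, 150 mm high, a bystander; origin at its foot.
Not all that is in view belongs to the job. What is shaped like the lid but orange or red is not meant.

How it is judged:
By the outcome, as a careful person would: the job done as asked, in the order asked, and still so for the second after the job is handed in, with the robot touching nothing.
It also fails if it takes over 72 s, if anything falls off the work surface, if the arm or the gripper's body presses on something with over 40 N, if the wrist force passes 120 N, or if a joint passes its speed limit or range.

## Working session

There is one attempt and no reset: what is moved stays moved. The work goes in short steps, each a Python script; the robot and the scene stay as the last script left them, time stands still between calls to the robot, and variables do not carry over. Pictures are saved under pics/ and viewed, at most 10 in all, crops included, and the job is handed in when it is done.

```bash
mkdir -p pics; ls; cat > h.py <<'E'
from bench import *
import numpy as np, cv2
def snap(n,tag):
    g=get_image(n); cv2.imwrite(f'pics/{tag}.png',g['frame']); np.savez(f'pics/{tag}.npz',**{k:np.asarray(g[k]) for k in('frame','depth','camera_matrix','view')}); return g
def world(g):
    d=g['depth']; K=g['camera_matrix']; v,u=np.mgrid[:480,:640]
    X=(u-K[0,2])/K[0,0]*d; Y=(v-K[1,2])/K[1,1]*d
    P=np.stack([X,-Y,-d,np.ones_like(d)],-1)@np.linalg.inv(g['view']).T
    P=P[...,:3]; P[d<=0]=np.nan; return P
E
python3 - <<'E'
from h import *
a=snap('scene','a'); b=snap('side','b')
print(state()); print([k for k in a], a['camera_matrix'])
cv2.imwrite('pics/ab.png',cv2.resize(np.vstack([a['frame'],b['frame']]),None,fx=.62,fy=.62))
E
```

```text
pics
{'time': 0.1, 'joint_pos': array([ 1.28029923e+00,  9.17671284e-02,  1.23173489e+00, -2.44065919e-05,
        1.81979272e+00, -5.67002338e-02]), 'dq': array([ 7.49731809e-04, -1.37404054e-03, -9.39471446e-04, -3.00049312e-05,
       -1.01224712e-03, -4.80508993e-04]), 'joint_torque': array([ 2.71777644e-03, -4.47864926e+01, -4.07565343e+01,  7.00829574e-02,
        2.86228792e-02, -9.01433577e-05]), 'ee_pos': array([0.13894347, 0.58344008, 0.22964705]), 'ee_rot': array([-1.35347231e-04,  1.16635306e-01,  9.93174446e-01, -8.40294433e-04]), 'ft_force': array([-0.00130812, -0.98389033,  0.37085454]), 'moment': array([0.01936349, 0.02142312, 0.02865617]), 'finger_force': 0.0, 'finger_gap': 0.0877366393996027}
['frame', 'depth', 'camera_matrix', 'view'] [[499.64315968   0.         315.69826243]
 [  0.         499.64315968 238.92078035]
 [  0.           0.           1.        ]]
```

View pics/a.png

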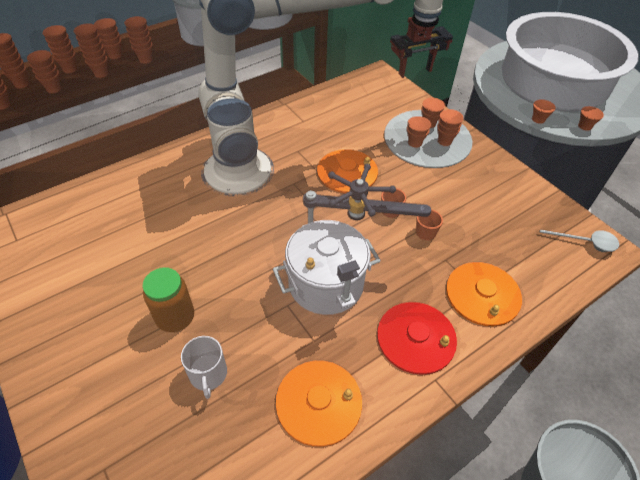

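View pics/b.png

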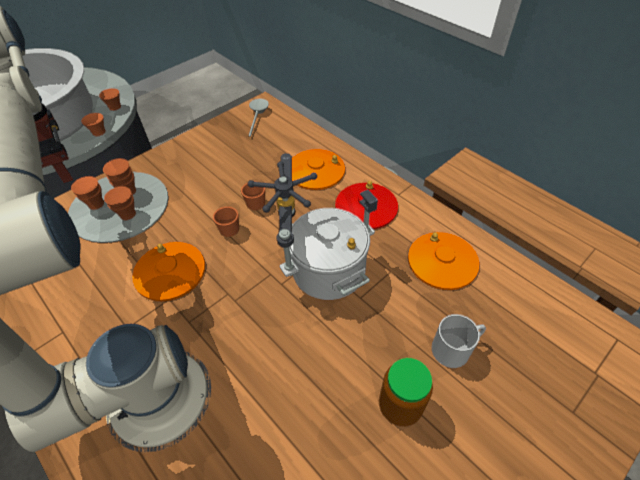

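The scene view shows the pot at (327,265), the hinge pin at (311,197), the catch at (348,270) and the bar swung out to its tongue at (428,210). The star hub is at (358,187). In the side view the hinge is at (286,238), the catch at (369,200), the tongue at (287,157) and the hub at (285,186). The only silver lid is the one on the pot. The orange and red ones are decoys.

```bash
python3 - <<'E'
import numpy as np,cv2
from h import world
for t,pts in (('a',dict(hinge=(311,194),catch=(348,267),tongue=(422,210),hub=(359,184),boss=(328,246),jar=(163,283),mug=(204,362),cupA=(428,218),cupB=(394,195))),('b',dict(hinge=(286,234),catch=(369,198),tongue=(287,160),hub=(285,183),boss=(329,230),jar=(410,378),mug=(456,330),cupA=(228,215),cupB=(254,190)))):
    g=dict(np.load(f'pics/{t}.npz')); P=world(g)
    for k,(u,v) in pts.items():
        w=P[v-2:v+3,u-2:u+3].reshape(-1,3); print(t,k,np.round(np.nanmedian(w,0),3))
    # clouds by height near the pot
    m=(P[...,2]>.19)&(P[...,2]<.30)&(P[...,0]>.2)&(P[...,0]<.9)&(abs(P[...,1])<.35)
    np.save(f'pics/{t}_c.npy',P[m])
    ys,xs=np.where(m); print(xs.min(),xs.max(),ys.min(),ys.max(),m.sum())
C=np.vstack([np.load('pics/a_c.npy'),np.load('pics/b_c.npy')])
print(C.min(0),C.max(0))
# top-down height map, 1 px/mm
im=np.zeros((450,450,3),np.uint8)
lo=np.array([.3,-.2])
for n,t in enumerate('ab'):
  Q=np.load(f'pics/{t}_c.npy'); 
  for p in Q:
    i=((p[:2]-lo)*1000).astype(int)
    if (i>=0).all() and (i<450).all():
        cv2.circle(im,(int(i[1]),449-int(i[0])),1,[int(40+(p[2]-.19)*2000) if c==n else int(im[449-i[0],i[1],c]) for c in range(3)],-1)
cv2.imwrite('pics/top.png',im)
E
```

```text
a hinge [0.409 0.007 0.235]
a catch [ 0.632 -0.048  0.232]
a tongue [0.59  0.208 0.22 ]
a hub [0.487 0.088 0.289]
a boss [ 0.521 -0.02   0.169]
a jar [ 0.387 -0.388  0.149]
a mug [ 0.54  -0.386  0.003]
a cupA [0.512 0.348 0.032]
a cupB [0.392 0.32  0.037]
303 430 163 281 2756
b hinge [0.406 0.001 0.235]
b catch [ 0.625 -0.051  0.231]
b tongue [0.582 0.205 0.221]
b hub [0.479 0.085 0.286]
b boss [ 0.522 -0.018  0.17 ]
b jar [ 0.381 -0.391  0.15 ]
b mug [ 0.603 -0.373  0.03 ]
b cupA [0.429 0.319 0.033]
b cupB [0.551 0.35  0.031]
247 377 154 248 2201
[ 0.38458358 -0.0691345   0.19000206] [0.64525106 0.23121767 0.29505823]
```

View pics/top.png

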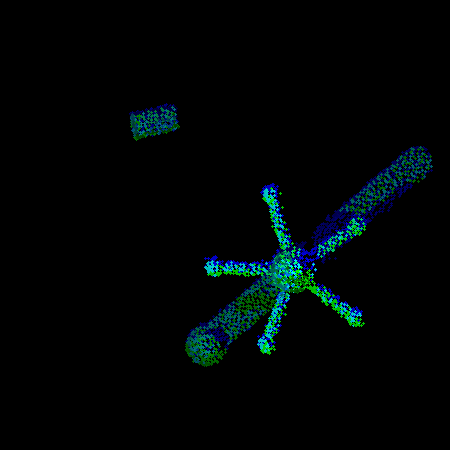

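The height map clearly shows the five spokes. The hinge is near (.405,.005) and the catch near (.628,-.047), 0.229 m apart against 0.230 expected. The hub is at (.479,.088), 0.111 m from the hinge against 0.115. The bar is therefore about 1.08 rad out. Next I push the tongue from outside with closed fingers.

```bash
cat >> h.py <<'E'
from scipy.spatial.transform import Rotation as Ro
H=np.array([.405,.005]); PSI0=np.arctan2(-.052,.223)
def U(a): return np.array([np.cos(a),np.sin(a)])
def N(a): return np.array([-np.sin(a),np.cos(a)])
def Q(a):  # tool down, tool y along N(a)
    y=np.r_[N(a),0]; z=np.array([0,0,-1.]); q=Ro.from_matrix(np.c_[np.cross(y,z),y,z]).as_quat(); return np.r_[q[3],q[:3]]
def F(n=3):
    f=[]
    for _ in range(n): hold(.03); f.append(state()['ft_force'])
    return np.mean(f,0)
E
python3 - <<'E'
from h import *
close()
psi=.858
def tp(p,off,z): return np.r_[H+.268*U(p)+off*N(p),z]
for p in np.linspace(psi,PSI0,5): print(inverse_kinematics(tp(p,.0285,.208),Q(p)))
move_to(tp(psi,.06,.30),Q(psi)); move_l(tp(psi,.06,.208)); hold(.3)
f0=F(); print('bias',f0,state()['finger_gap'],state()['time'])
for p in np.linspace(psi,PSI0+.08,9):
    move_l(tp(p,.0285,.208),.12,Q(p)); f=F(1)-f0; print(round(p,2),f.round(1),(f[:2]@N(p)).round(1))
    if abs(f).max()>25: break
off=0
for i in range(25):
    p-=.006; move_l(tp(p,.0285,.208),.03,Q(p)); f=F(1)-f0; t=f[:2]@N(p)
    if t>18 or abs(f).max()>30: break
print(i,p-PSI0,t,f.round(1),state()['ee_pos'],state()['time'])
E
```

```text
[ 3.28557460e-01  9.51980062e-02  1.26634431e+00 -4.44089210e-16
  1.78005033e+00 -2.10023887e+00]
[ 2.27975071e-01  1.90105742e-01  1.16256289e+00 -4.44089210e-16
  1.78892403e+00 -1.92904871e+00]
[ 1.23377180e-01  2.55836756e-01  1.08726687e+00 -4.44089210e-16
  1.79848903e+00 -1.76187406e+00]
[ 1.62373175e-02  2.89654278e-01  1.04745123e+00 -4.44089210e-16
  1.80448715e+00 -1.59724138e+00]
[-9.23068543e-02  2.89704011e-01  1.04739214e+00 -4.44089210e-16
  1.80449650e+00 -1.43401301e+00]
bias [-0.10813408  0.03862754  0.12362212] 0.0007269007322048052 4.5083
0.86 [ 0.4 -0.5 -0.4] -0.6
0.73 [ 0.1 -0.1  0.5] -0.2
0.61 [0.4 0.3 0.5] 0.0
0.48 [-0.5  0.3  0.2] 0.5
0.35 [-0.7 -0.8 -0.2] -0.5
0.23 [-0.2 -0.3  0.7] -0.3
0.1 [ 0.  -0.  -0.1] -0.0
-0.02 [ 0.4 -0.1 -0.5] -0.1
-0.15 [0.5 0.2 0.2] 0.3
16 -0.022000000000000075 20.60717957070942 [ 3.3 20.4  0.7] [ 0.67264305 -0.02785084  0.20808884] 13.5083
```

```bash
python3 - <<'E'
from h import *
p=state()['ee_pos']
move_l(np.r_[p[:2]+.02*N(PSI0),p[2]]); move_l(np.r_[p[:2]+.08*N(PSI0)+.02*U(PSI0),.34],.25); 
# pull aside for a clean look
s=snap('side','c'); a=snap('scene','d')
im=np.zeros((450,450,3),np.uint8); lo=np.array([.3,-.25])
for n,g in enumerate((a,s)):
    P=world(g); Z=P[...,2]
    m=(Z>.19)&(Z<.305)&(P[...,0]>.3)&(P[...,0]<.75)&(P[...,1]>-.25)&(P[...,1]<.2)
    for q in P[m]:
        i=((q[:2]-lo)*1000).astype(int); c=(int(i[1]),449-int(i[0]))
        col=im[np.clip(c[1],0,449),np.clip(c[0],0,449)].tolist(); col[n]=int(40+(q[2]-.19)*1900); cv2.circle(im,c,1,col,-1)
cv2.imwrite('pics/top2.png',im)
cv2.imwrite('pics/cd.png',np.hstack([cv2.resize(s['frame'][120:300,220:420],None,fx=2,fy=2),cv2.resize(a['frame'][150:330,240:440],None,fx=2,fy=2)]))
print(state()['time'])
E
```

```text
14.6667
```

View pics/top2.png

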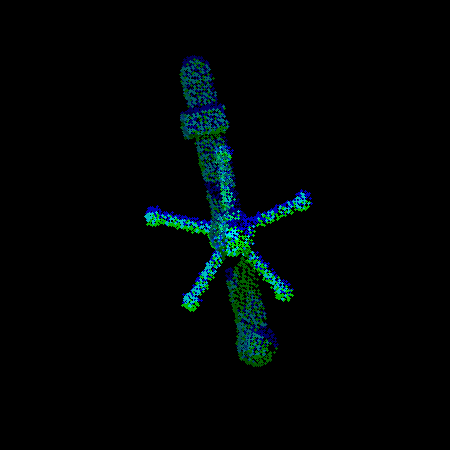

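View pics/cd.png

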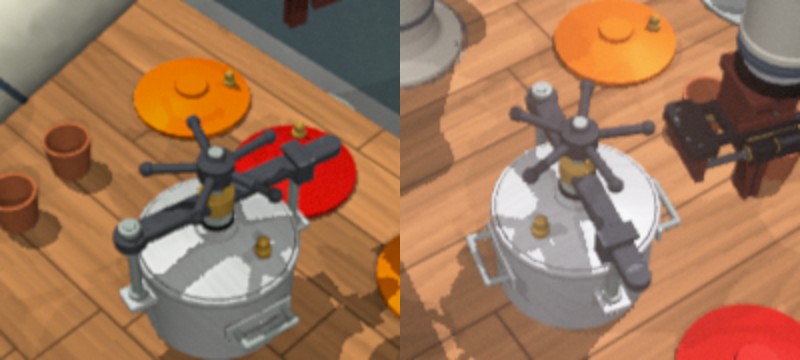

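The two crops show the bar lying in the C-catch with the tongue sticking out beyond it (side crop about (300,160), scene crop about (615,240)). The overhead map agrees: the bar runs from the hinge through the catch. Next I fit the wheel.

```bash
cat >> h.py <<'E'
from scipy.optimize import least_squares
def fitwheel(gs,c0=np.array([.514,-.020]),zmin=.235,free=True):
    pts=[]
    for g in gs:
        P=world(g).reshape(-1,3); r=np.hypot(*(P[:,:2]-c0).T); m=(P[:,2]>zmin)&(P[:,2]<.30)&(r>.03)&(r<.09); pts.append(P[m])
    D=np.vstack(pts)
    def res(v,D=D):
        d=D[:,:2]-v[:2]; r=np.hypot(*d.T); a=np.arctan2(d[:,1],d[:,0])-v[2]; s=2*np.pi/5; a=(a+s/2)%s-s/2
        return np.r_[r*np.sin(a),(v[:2]-c0)*(1 if free else 1e4)]
    best=min((least_squares(res,[*c0,ph],loss='soft_l1',f_scale=.004) for ph in np.linspace(0,2*np.pi/5,7)[:-1]),key=lambda o:o.cost)
    v=best.x; v[2]%=2*np.pi/5; d=D[:,:2]-v[:2]; r=np.hypot(*d.T)
    return v,best.cost,np.percentile(D[(r<.065),2],[5,50,95]),[len(p) for p in pts]
E
python3 - <<'E'
from h import *
ld=lambda t:dict(np.load(f'pics/{t}.npz'))
c,d=ld('c'),ld('d')
for gs in ((c,),(d,),(c,d)):
    v,co,z,n=fitwheel(gs); print(v[:2].round(4),np.degrees(v[2]),co,z.round(4),n)
print(np.degrees(PSI0))
E
```

```text
[ 0.5145 -0.0202] 66.01552020817884 0.0030083255559304784 [0.2655 0.2707 0.2737] [629]
[ 0.5197 -0.0196] 66.07101137969337 0.0031590716681675 [0.2652 0.2705 0.2738] [657]
[ 0.5172 -0.0201] 66.00932193167215 0.007436475304825529 [0.2653 0.2706 0.2738] [629, 657]
-13.125899854010546
```

```bash
cat >> h.py <<'E'
HUB=np.array([.517,-.020]); D2=np.pi/180; DEL=20*D2
def tcp(phi,z):  # phi: spoke angle at which the inner edge of the finger touches the spoke 60 mm out
    return np.r_[HUB+.0648*U(phi)+.0221*N(phi),z], Q(phi+DEL+np.pi)
def push(f,phi):  # square push referred to 60 mm (positive = clockwise on the wheel)
    r=.060*U(phi)+.006*N(phi); f=-f[:2]; return -(r[0]*f[1]-r[1]*f[0])/.060
def enter(phi,z):
    p,q=tcp(phi+12*D2,.36); move_to(p,q); move_l(np.r_[p[:2],z],.2); hold(.25); return F(4)
def leave(phi):
    p,q=tcp(phi+8*D2,state()['ee_pos'][2]); move_l(p,.06,q); move_l(np.r_[p[:2],.36],.25)
def stroke(phi,phi_end,zs,phi_ref,f0,step,stop,speed=.05):
    """zs = spoke height at spoke angle phi_ref"""
    out=[]
    while phi>phi_end:
        phi-=step*D2; p,q=tcp(phi,zs-(phi_ref-phi)/(2*np.pi)*.020-.006)
        move_l(p,speed,q); f=F(1)-f0; t=push(f,phi); out.append((round(phi/D2,1),round(t,1)))
        if t>stop or abs(f).max()>25: break
    print(out); return phi,t,f
E
python3 - <<'E'
from h import *
p,q=tcp(78*D2,.36); print(inverse_kinematics(p,q), inverse_kinematics(*tcp(-35*D2,.25)))
f0=enter(66*D2,.261); print('bias',f0,state()['time'])
phi,t,f=stroke(74*D2,35*D2,.267,66*D2,f0,3,11); print(t,f,state()['ee_pos'],state()['time'])
E
```

```text
[ 2.74390298e-02 -8.03332074e-02  1.16966332e+00 -4.44089210e-16
  2.05226254e+00 -1.12187310e-01] [-1.25179416e-01  5.27309357e-02  1.23656838e+00 -4.44089210e-16
  1.85229334e+00  1.70741630e+00]
bias [-0.26187462  0.09631327 -0.27074909] 16.7917
[(71.0, np.float64(-0.6)), (68.0, np.float64(0.4)), (65.0, np.float64(-0.4)), (62.0, np.float64(3.3)), (59.0, np.float64(4.8)), (56.0, np.float64(5.8)), (53.0, np.float64(5.9)), (50.0, np.float64(6.0)), (47.0, np.float64(5.4)), (44.0, np.float64(5.0)), (41.0, np.float64(6.4)), (38.0, np.float64(5.1)), (35.0, np.float64(5.5))]
5.509584523274028 [-5.22856234  2.73342205  1.42606316] [0.55644595 0.03595757 0.25935775] 20.5417
```

Contact came at about 63°, close to the 66° fit. I'll calibrate the static reading with tiny slow steps, then continue.

```bash
python3 - <<'E'
from h import *
f0=np.array([-.26,.10,-.27])
phi,t,f=stroke(35*D2,32*D2,.267,66*D2,f0,.6,11,.01); print(state()['time'])
phi,t,f=stroke(phi,-30*D2,.267,66*D2,f0,4,9.5,.06); print(phi/D2,t,f,state()['time'])
E
```

```text
[(34.4, np.float64(5.9)), (33.8, np.float64(6.7)), (33.2, np.float64(5.6)), (32.6, np.float64(6.6)), (32.0, np.float64(6.8))]
21.9583
[(28.0, np.float64(6.1)), (24.0, np.float64(5.0)), (20.0, np.float64(4.3)), (16.0, np.float64(4.5)), (12.0, np.float64(5.0)), (8.0, np.float64(4.7)), (4.0, np.float64(5.2)), (-0.0, np.float64(5.3)), (-4.0, np.float64(5.3)), (-8.0, np.float64(6.1)), (-12.0, np.float64(5.0)), (-16.0, np.float64(4.8)), (-20.0, np.float64(5.4)), (-24.0, np.float64(5.2)), (-28.0, np.float64(4.8)), (-32.0, np.float64(6.0))]
-32.0 5.998799748150572 [-0.43884272  6.87442825  0.13216093] 26.4917
```

```bash
cat > h2.py <<'E'
from h import *
def stroke2(phi,phi_end,zs,phi_ref,f0,step,stop,speed=.04,n=1):
    out=[]
    while phi>phi_end:
        phi-=step*D2; p,q=tcp(phi,zs-(phi_ref-phi)/(2*np.pi)*.020-.006)
        move_l(p,speed,q); t0=push(state()['ft_force']-f0,phi); f=F(n)-f0; t=push(f,phi); out.append((round(float(phi/D2),1),round(float(t0),1),round(float(t),1)))
        if t>stop or abs(f).max()>25: break
    print(*out); return phi,t,f
E
python3 - <<'E'
from h2 import *
leave(-32*D2)
f0=enter(40*D2,.2556); print('bias',f0,state()['time'])
phi,t,f=stroke2(46*D2,-35*D2,.2616,40*D2,f0,2.5,7.6); print(phi/D2,t,f,state()['time'])
E
```

```text
bias [-0.01869459 -0.07886551  0.03758553] 29.5333
(43.5, 1.0, 0.3) (41.0, 1.8, 1.2) (38.5, 5.6, 5.0) (36.0, 6.2, 6.9) (33.5, 6.0, 6.6) (31.0, 6.2, 6.4) (28.5, 6.7, 5.7) (26.0, 6.2, 6.0) (23.5, 6.4, 5.1) (21.0, 6.9, 5.7) (18.5, 5.4, 5.7) (16.0, 6.7, 5.8) (13.5, 6.1, 6.0) (11.0, 6.3, 6.1) (8.5, 5.1, 5.5) (6.0, 6.3, 5.7) (3.5, 5.0, 6.5) (1.0, 6.7, 6.7) (-1.5, 5.5, 5.8) (-4.0, 5.3, 5.6) (-6.5, 5.4, 6.0) (-9.0, 4.9, 5.8) (-11.5, 5.7, 6.2) (-14.0, 5.8, 6.3) (-16.5, 5.6, 6.3) (-19.0, 7.0, 7.4) (-21.5, 8.1, 8.0)
-21.499999999999986 7.99013747225154 [-2.09190359  8.85376319  1.4676794 ] 37.3333
```

```bash
python3 - <<'E'
from h2 import *
f0=np.array([-.05,-.03,0])
phi,t,f=stroke2(-21.5*D2,-40*D2,.2616,40*D2,f0,.8,9.6,.02,3); print(phi/D2,t,f,state()['time'],state()['ee_pos'],tcp(phi,0)[0])
E
```

```text
(-22.3, 10.3, 9.8)
-22.3 9.760126179645486 [-2.3186282  10.82423761  2.25528748] 37.6833 [ 0.58493702 -0.02099059  0.25242994] [ 0.58533957 -0.02414162  0.        ]
```

```bash
python3 - <<'E'
from h2 import *
f0=np.array([-.05,-.03,0]); phi=-22.3*D2
rel=np.arctan2(.0221,.0648)
for i in range(4):
    phi-=.4*D2; p,q=tcp(phi,.2616-(40*D2-phi)/(2*np.pi)*.020-.006)
    move_l(p,.02,q); f=F(4)-f0; t=push(f,phi); e=state()['ee_pos'][:2]-HUB
    print(round(phi/D2,1),round((np.arctan2(e[1],e[0])-rel)/D2,2),round(t,2),f.round(1))
    if t>11.3: break
print(state()['time'])
E
```

```text
-22.7 -19.89 10.61 [-2.  11.6  2.1]
-23.1 -20.2 11.01 [-1.5 11.9  1.6]
-23.5 -20.48 11.13 [-1.7 12.2  1.8]
-23.9 -20.79 11.57 [-1.3 12.6  2.3]
39.2167
```

The reading is 11.6 N. With the free-run offset the true push lies between 11.6 and 13.6 N, which is inside the window on either reading. I'll let go and check.

```bash
python3 - <<'E'
from h2 import *
leave(-24*D2); p=state()['ee_pos']
move_l([.47,.20,.40],.25); hold(.3)
s=snap('side','e'); a=snap('scene','f')
v,co,z,n=fitwheel((s,a)); print(v,np.degrees(v[2]),z,n)
ld=lambda t:dict(np.load(f'pics/{t}.npz'))
for t,g in (('c',ld('c')),('e',s)):
    P=world(g).reshape(-1,3); d=P[:,:2]-H; al=d@U(PSI0); m=(P[:,2]>.212)&(P[:,2]<.226)&(al>.25)&(al<.285)&(abs(d@N(PSI0))<.03); print(t,m.sum(),np.median(P[m],0))
print(state()['time'],state()['ft_force'])
cv2.imwrite('pics/ef.png',np.hstack([cv2.resize(s['frame'],(400,300)),cv2.resize(a['frame'],(400,300))]))
E
```

```text
[ 0.51711156 -0.02015863  0.94293588] 54.02624612637693 [0.25652578 0.26203335 0.26509434] [625, 655]
c 138 [ 0.6660659  -0.05600702  0.22058351]
e 136 [ 0.66537416 -0.05532674  0.22069138]
41.65 [ 0.30764714 -0.31509436 -0.29712774]
```

View pics/ef.png

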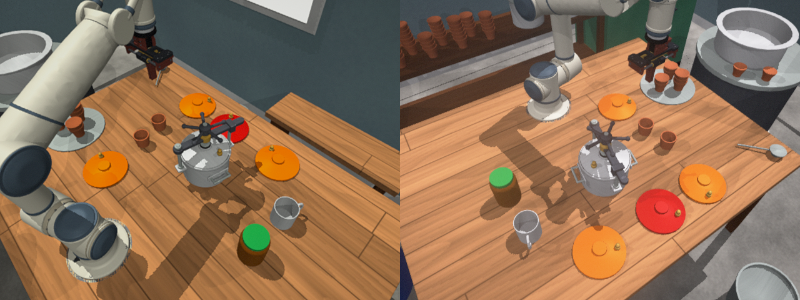

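The bar has not moved from home (its tongue is within 1 mm of the earlier measurement). The wheel wound 156° and dropped 8.7 mm, which matches the thread. The cups, mug and jar are standing where they were, and the gripper is clear of everything.

```bash
python3 -c "
from bench import *
print(job_done())"
```

```text
the job is handed in; nothing more can be done
None
```

The bar is home in the catch and the star wheel is hand-tight at an estimated 11.6–13.6 N. The arm is clear, the cups, mug and jar were not touched, and the job was handed in at about 42 s with no verdict returned.

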